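Fit the key to the cam clamp and lock it

ROBOT

A 7-joint arm with a two-finger parallel gripper is mounted at the origin on the work surface. World frame = base frame: x ahead of the robot, y to its left, z up, the work surface at z = 0. Lengths are in mm, angles in rad, forces in N, time in s.
With the tool pointing down it reaches from about 425 to 950 mm from the base axis. Payload 4.7 kg.
Tool frame: the origin (TCP) lies on the centre line of the jaws, within the pads' length; the fingertips stand ahead of it and the grasp point (between the pads) lies 11 mm behind it (r.tip_extent is the z of the fingertips in the tool frame, in mm); z points along the fingers, y is the line along which they close (so a half turn about z gives the same grasp; the last joint's range is limited). The gripper opens to 87 mm and grips with 3 to 60 N. Pads are 19 mm wide; open, the fingers measure 117 mm over their backs; the gripper's body (75 mm by 190 mm) begins 51 mm behind the grasp point.
Start: joints at [1.108, 0.469, -0.049, 1.532, 0.024, 1.141, -0.082], TCP at [283.764, -612.476, 230.573] pointing down, gripper open.
Joint ranges: [-2.59, 2.59], [-0.33, 1.99], [-1.39, 1.29], [0.1, 2.45], [-1.04, 4.18], [0.21, 1.99], [-2.66, 2.66]. Speed limits (rad/s): [2.57, 2.57, 3.14, 3.14, 3.14, 3.14, 3.14].

INTERFACE

Orientations are given as [roll, pitch, yaw] about the fixed x, y, z axes, in that order (R = Rz(yaw) Ry(pitch) Rx(roll)).
In Python, from station import r gives the robot as it stands.
- The arm moves only by the tool jog_arm, never from a script. Its argument "rows" is a list of rows, each an object of numbers: "grip": the gripper command: -1 is fully open, 1 is shut, values between are in proportion; "dx", "dy", "dz": the shift along the tool's x, y, z in units of 0.025 m (1.0 is 0.025 m); "wx", "wy", "wz": the turn, a rotation vector about the tool's x, y, z in units of 5 degrees (1.0 is 5 degrees). In form: [{"grip": .., "dx": .., "dy": .., "dz": .., "wx": .., "wy": .., "wz": ..}, ...]. A call has 1 to 20 rows; each row shifts and turns the commanded pose from where the row before left it, along the tool's axes as they then stand; what a row does not reach is not made up. A row lasts 1/12 s, in which the tool goes at most 41.7 mm and 7.16 degrees, less where a joint would pass 70% of its speed; a pose out of reach is approached as far as the arm can. A call with a number of a shift or a turn outside -1 to 1 is refused whole. A call with a gripper value outside its range is refused whole. The fingers move at their own pace and stop on an object; "newtons" is the grip in N (left out, the last holds). Time passes only in rows, so rows that do not move let the fingers close. It gives the time, the measured TCP pose, the force, the opening and the grip force at its end, in the units of the state.
- r.state(): the state, without advancing time (a new reading comes with each control period).
- r.grab_frame(name): name is "scene" or "top" or "wrist"; returns a dict with "img" (400x640x3 uint8, red, green, blue), "range_z" (400x640 float32, mm along the optical axis (not along the pixel's ray), 0 where there is no reading), "fovy" (degrees; the focal length in pixels is half the picture's height over the tangent of half this angle, whatever the lens; pixels are square), "cx", "cy" (the principal point, pixels), "eye" and "attitude" of the camera in the world; the wrist camera has in their place "T_tool_cam" (4x4, takes a point from camera to tool coordinates, whose origin is the TCP and whose axes are the flange's). Camera axes: x right, y up, looking along -z (the intrinsics and any distortion apply to the point x, -y, -z); pixel columns grow to the right and rows downward; lengths in mm; the calibration is good to about 2 mm. A picture is of the moment at which its call begins: read the wrist's pose just before it.
- r.close_job(): hands the job in; it is judged then, once.
The state is a dict: "time": time; "q": joint angles; "qvel": joint speeds; "tau": joint torques, N m; "position": TCP position; "ee_rot": TCP orientation; "contact_force": force on the tool from outside, world axes, zero at the start; "ft_torque": the same for the moment, N m; "finger_gap": finger opening in mm; "grip_force": force on a finger pad.
Only numpy, scipy, OpenCV 4.12 (cv2) and the standard library are available. Lean on these libraries where they do the work, as an engineer would, in place of code of your own. Each camera call takes 0.05 s, during which the arm holds its last target. There are 200 camera calls.

TASK

A wooden bar waits in the cam clamp, which is still open. Take the larger of the two T-handle keys from the tray, push it straight down onto the clamp's square drive until the spring ball clicks and the key sits fully home on the cam, without ramming it, and then turn it clockwise as far as it goes, to lock the clamp. Leave the key standing on the drive, and do not knock over or shove the small key and the jar in the tray.

Things in the scene. Friction and masses are not known exactly. Their poses are not given: they have to be found in the camera images.
- key_grip (a point): Larger loose steel T-handle key, about 0.35 kg, upright in the tray, socket down. Square head 36 x 36 x 38 high at the bottom, shank 12 thick from 38 to 54, cross bar 90 long, 14 wide and 20 high from 54 to 74. This point: middle of the cross bar, 64 above the key's underside, on its axis. x runs along the bar, z up. Its shape is symmetric to a half turn.
- key_foot (a point): Centre of the larger key's underside, the mouth of its socket, 64 below key_grip. The socket is square, 20.6 wide and 32 deep, its sides parallel and square to the bar. A groove for the ball runs round its inside, 9.5 to 18.5 above the mouth.
- clamp: Cam clamp fixed to the bench: plywood base 150 (x) x 125 (y), on it a steel block with a round eccentric cam, and standing up from the cam the square drive; along its +y side lie a wooden bar and a fence, up to 62 high. Origin: middle of the clamp at bench height, under clamp_seat. Over 45 N between key and drive, cam or ball counts as ramming.
- clamp_seat (a point): Middle of the clamp at the level of the cam's flat top, 54 above the bench, on which the key's underside rests when home. The drive rises 28 above it, 19 x 19, its top bevelled over the last 2 to 17.4 x 17.4. It floats: drive and cam stand up to 6 off this point in the clamp's x and in its y, and slide sideways at about 2.5 N; find the drive by feel or by eye.
- spindle (a joint): Turn (rad) of drive and cam, growing clockwise from above; the drive's sides lie at the clamp's yaw minus this. About 0 open, hard stop 1.1 locked; turns at 0.12 N m and stays. The key goes on at any quarter turn. A spring ball (10 dia, 3.5 proud, centre 14 above the cam) on one side resists from 18 mm above home, takes 10 to 18 N to pass and springs into the groove over the last 4 mm.
- small_key_grip (a point): Smaller loose T-handle key, not to be used: head 24 square, bar 60 long, 12 wide, 12 high; this point is the middle of its bar, 52 above its underside. It stands in the tray.
- jar_center (a point): Small glass jar, 38 diameter, 50 high, standing in the tray; this point is its centre.
- tray: Fixed low wooden tray, 150 (x) x 230 (y), rim 12 high, floor 5 thick; origin at the centre of its underside. The two keys and the jar stand on its floor in a row along y, 75 apart, in any order.
Mind the look-alikes: they are no part of the job. What is shaped like the clamp but blue is not meant.

How it is judged (in metres and radians):
On the way, in this order (a step that is already met when the one before it is completed fails the run):
1. the large key sits fully home on the square drive, the ball clicked in, before the clamp is turned (horizontal distance between key_grip and clamp_seat below 0.012 m and z of key_grip in the frame of clamp_seat below 0.0665 m and angle between key_grip's own z axis and vertical below 0.07 rad and value of joint spindle below 0.6 rad), for 0.2 s.
2. the clamp is turned clockwise to its stop with the key home (horizontal distance between key_grip and clamp_seat below 0.012 m and z of key_grip in the frame of clamp_seat below 0.0665 m and angle between key_grip's own z axis and vertical below 0.07 rad and value of joint spindle above 0.95 rad), for 0.2 s.
At the end, for the whole second after the job is handed in: The large key stands upright (within 4 degrees) on the drive, its underside within 2.5 mm of the cam's top, the spindle turned past 0.95 rad, the key released and at rest (all of step 2 and linear speed of key below 0.02 m/s); the robot touches nothing.
It fails at once if the key is rammed: more than 45 N between key and clamp (contact force between key and clamp above 45 N).
It fails at once if the small key is shoved or knocked over (distance of small_key_grip from where it was at the start of the episode above 0.03 m or angle between small_key_grip's own z axis and vertical above 0.6 rad).
It fails at once if the jar is shoved or knocked over (distance of jar_center from where it was at the start of the episode above 0.03 m or angle between jar_center's own z axis and vertical above 0.6 rad).
It also fails if it takes over 58 s, if anything falls off the work surface, if the arm or the gripper's body presses on something with over 40 N, if the wrist force passes 120 N, or if a joint passes its speed limit or range.

## Working session

There is one attempt and no reset: what is moved stays moved. The work goes in short steps, Python scripts to look and compute and a tool call to move; the robot and the scene stay as the last step left them, time stands still between calls to the robot, and variables do not carry over. Pictures are saved under pics/ and viewed, at most 10 in all, crops included, and the job is handed in when it is done.

Besides the shell and the picture viewer there is one more tool, called after ">>>" as name([rows], argument=value, ...), one row to a line, values as JSON. jog_arm: Moves the arm, as the interface text tells. Shifts and turns lie within -1 to 1; 1 stands for 0.025 m of shift or 5 degrees of turn. Its arguments: {"type":"object","properties":{"rows":{"type":"array"},"newtons":{"type":"number"}},"required":["rows"]}

```bash
mkdir -p pics; ls; cat > h.py <<'E'
from station import r
import numpy as np, cv2
from scipy.spatial.transform import Rotation as R
def pose(s):
    T=np.eye(4);T[:3,:3]=R.from_euler('xyz',s['ee_rot']).as_matrix();T[:3,3]=s['position'];return T
def cloud(name):
    s=r.state();f=r.grab_frame(name)
    h,w=f['range_z'].shape;F=h/2/np.tan(np.radians(f['fovy'])/2)
    if name=='wrist': T=pose(s)@np.array(f['T_tool_cam'])
    else:
        T=np.eye(4);a=np.array(f['attitude']);T[:3,:3]=a if a.shape==(3,3) else R.from_euler('xyz',a).as_matrix();T[:3,3]=f['eye']
    v,u=np.mgrid[:h,:w];z=f['range_z']
    P=np.stack([(u-f['cx'])/F*z,-(v-f['cy'])/F*z,-z],-1)@T[:3,:3].T+T[:3,3]
    P[z==0]=np.nan
    return f,P,T,F
E
python3 - <<'E'
from h import *
print(r.state(), r.tip_extent)
for n in ['scene','top','wrist']:
    f,P,T,F=cloud(n);cv2.imwrite(f'pics/{n}0.png',f['img'][:,:,::-1]);np.save(f'{n}0.npy',P)
    print(n,{k:f[k] for k in f if k not in('img','range_z')},(f['range_z']>0).mean())
E
```

```text
pics
{'time': 0.0, 'q': array([ 1.10808504,  0.46947195, -0.04859963,  1.53366753,  0.02413588,
        1.14099059, -0.08229481]), 'qvel': array([-8.55980001e-04,  3.22669691e-05,  1.50339855e-03, -2.21309947e-04,
       -6.24388826e-04, -8.24813047e-04,  5.93906035e-04]), 'tau': array([ 4.05200981e-04, -5.07973623e+01, -8.06457899e-02, -2.36155164e+01,
       -6.13372237e-02,  3.78102693e-02,  1.58815687e-04]), 'position': array([ 283.4882741 , -611.95550832,  229.49004935]), 'ee_rot': array([-3.13964476e+00,  1.00741438e-04,  4.33866793e-01]), 'contact_force': array([-0.23948276, -0.27101331,  0.44615897]), 'ft_torque': array([-0.03262448,  0.03145543,  0.057072  ]), 'grip_force': 0.0, 'finger_gap': 86.77422033883148} 8.0
scene {'fovy': 46.26760753722091, 'cx': 319.59374037865456, 'cy': 204.40793131837188, 'eye': array([1290.83235692, -276.69217247,  748.534511  ]), 'attitude': array([0.9375184 , 0.00670183, 1.2736164 ])} 0.99604296875
top {'fovy': 48.788919626728195, 'cx': 320.21014471615126, 'cy': 198.88792296467219, 'eye': array([ 201.54938173,    2.26748941, 1142.75910631]), 'attitude': array([ 0.17162302, -0.00954256, -1.54631993])} 0.9959375
wrist {'fovy': 64.58210028936945, 'cx': 317.88639021056184, 'cy': 201.22794104675938, 'T_tool_cam': array([[ 1.24990607e-04,  9.53167702e-01,  3.02442252e-01,
         8.35307538e+01],
       [ 9.99998463e-01, -6.48069110e-04,  1.62916433e-03,
        -1.35715075e+00],
       [ 1.74887030e-03,  3.02441584e-01, -9.53166318e-01,
        -1.54413042e+02],
       [ 0.00000000e+00,  0.00000000e+00,  0.00000000e+00,
         1.00000000e+00]])} 0.99584375
```

View pics/top0.png

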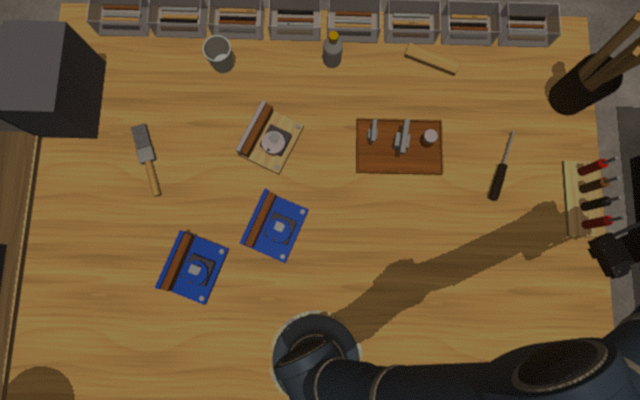

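View pics/scene0.png

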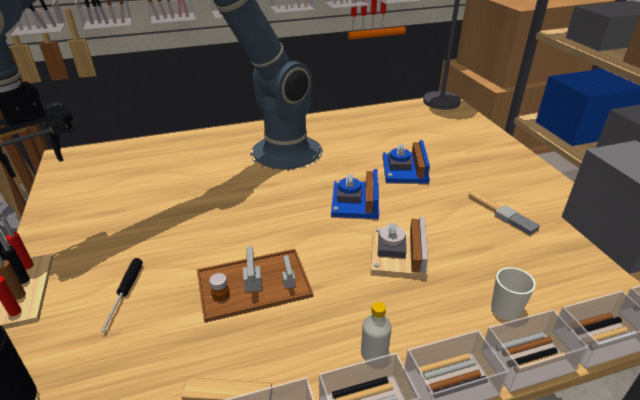

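The top picture shows the tray around (400,146): the small key at (373,130), the large key at (403,137) in the middle, and the jar at (430,137). The wooden clamp, which is the one to use, is at (272,137), and two blue decoys lie below it. The scene picture agrees.

```bash
python3 - <<'E'
from h import *
P=np.load('top0.npy')
def sub(u0,u1,v0,v1,zlo,zhi):
    Q=P[v0:v1,u0:u1].reshape(-1,3);Q=Q[(Q[:,2]>zlo)&(Q[:,2]<zhi)];return Q
def rect(n,Q):
    (c,s,a)=cv2.minAreaRect(Q[:,:2].astype(np.float32));print(n,len(Q),Q.mean(0).round(1),'rect',np.round(c,1),np.round(s,1),round(a,1),Q[:,2].max().round(1))
print(P[150,320],P[100,300])
rect('big',sub(386,418,112,165,65,95)); rect('small',sub(360,384,112,150,48,75)); rect('jar',sub(418,445,120,160,40,70))
rect('tray',sub(350,450,110,182,9,25))
rect('clampbase',sub(225,312,92,180,8,30)); rect('wood/fence',sub(225,312,92,180,56,68)); rect('drive',sub(255,295,120,160,69,95)); rect('cam',sub(258,295,120,160,48,58))
E
```

```text
[ 5.32846108e+02  3.28357080e-02 -5.25373080e-02] [670.93903258  57.96931291   4.53585123]
big 217 [ 552.7 -211.1   78.5] rect [ 554.7 -212.4] [14.8 90.7] 81.6 84.8
small 110 [ 572.1 -136.1   63.1] rect [ 573.8 -136.6] [12.  59.4] 84.7 68.6
jar 159 [ 563.1 -282.7   54.7] rect [ 563.5 -283.1] [33.5 33.6] 50.1 61.8
tray 842 [ 545.8 -213.9   12.2] rect [ 557.3 -210.9] [168.2 231.4] 0.5 24.9
clampbase 1329 [544.8 118.2  18.6] rect [588.  116.9] [124.1 222. ] 65.4 29.9
wood/fence 589 [568.1 164.5  59.8] rect [557.7 136.7] [106.7 149.2] 64.8 67.6
drive 70 [541.8 117.   81. ] rect [542.7 117.4] [20.2 18.8] 63.7 86.4
cam 371 [539.2 126.6  54.1] rect [553.9 127.8] [96.8 58.2] 20.4 58.0
```

>>> jog_arm([
  {"dx":0.826,"dy":-0.5},
  {"dx":0.826,"dy":-0.5},
  {"dx":0.826,"dy":-0.5},
  {"dx":0.826,"dy":-0.5},
  {"dx":0.826,"dy":-0.5},
  {"dx":0.826,"dy":-0.5},
  {"dx":0.826,"dy":-0.5},
  {"dx":0.826,"dy":-0.5},
  {"dx":0.826,"dy":-0.5},
  {"dx":0.826,"dy":-0.5},
  {"dx":0.826,"dy":-0.5},
  {"dx":0.826,"dy":-0.5},
  {"dx":0.826,"dy":-0.5},
  {"dx":0.826,"dy":-0.5},
  {"dx":0.826,"dy":-0.5},
  {"dx":0.826,"dy":-0.5},
  {"dx":0.826,"dy":-0.5},
  {"dx":0.826,"dy":-0.5},
  {"dx":0.826,"dy":-0.5},
  {"dx":0.826,"dy":-0.5},
])

```text
$.rows[0]: bad value
```

>>> jog_arm([
  {"wz":-1},
  {"wz":-1},
  {"wz":-1},
  {"wz":-1},
  {"wz":-1},
  {"wz":-1},
  {"wz":-1},
  {"wz":-1},
  {"wz":-1},
  {"wz":-1},
  {"wz":-1},
  {"wz":-1},
  {"wz":-1},
  {"wz":-1},
  {"wz":-1},
  {"wz":-1},
  {"wz":-1},
  {"wz":-1},
  {"wz":-1},
  {"wz":-1},
])

```text
$.rows[0]: bad value
```

>>> jog_arm([
  {"wz":-1,"grip":-0.1},
  {"wz":-1,"grip":-0.1},
  {"wz":-1,"grip":-0.1},
  {"wz":-1,"grip":-0.1},
  {"wz":-1,"grip":-0.1},
  {"wz":-1,"grip":-0.1},
  {"wz":-1,"grip":-0.1},
  {"wz":-1,"grip":-0.1},
  {"wz":-1,"grip":-0.1},
  {"wz":-0.3,"grip":-0.1},
  {"grip":-0.1},
])

```text
$.rows[0]: bad value
```

```bash
python3 - <<'E'
from h import *
print(r.state())
f,P,T,F=cloud('wrist');cv2.imwrite('pics/w1.png',f['img'][:,:,::-1])
z=P[:,:,2]
ok=np.abs(P[:,:,1]+211)<30
for lo,hi in((74,84),):
    m=(ok&(z>lo)&(z<hi)&(np.abs(P[:,:,0]-553)<60)).astype(np.uint8)
    Q=P[m>0];(c,s,a)=cv2.minAreaRect(Q[:,:2].astype(np.float32));print(len(Q),Q.mean(0),c,s,a)
    q=Q[:,:2]-Q[:,:2].mean(0);u,_,vt=np.linalg.svd(q,full_matrices=False);print(np.degrees(np.arctan2(vt[0,1],vt[0,0])))
E
```

```text
{'time': 0.15, 'q': array([ 1.10811218,  0.46924898, -0.0486031 ,  1.53336976,  0.02412606,
        1.1410174 , -0.08230318]), 'qvel': array([ 0.0002333 , -0.00278063,  0.00011769, -0.00439298,  0.00029968,
        0.00042579,  0.0021953 ]), 'tau': array([ 1.04247978e-03, -5.08425415e+01, -8.07083608e-02, -2.36421686e+01,
       -6.13682857e-02,  3.55800788e-02,  1.25321635e-04]), 'position': array([ 283.54268483, -612.08742696,  229.76646571]), 'ee_rot': array([-3.14013706e+00,  6.45912163e-05,  4.33823689e-01]), 'contact_force': array([-0.64637394,  0.1677315 , -0.33061861]), 'ft_torque': array([ 0.01049875, -0.0187089 ,  0.00825298]), 'grip_force': 0.0, 'finger_gap': 86.80436991967774}
0 [nan nan nan] (0.0, 0.0) (0.0, 0.0) 0.0<stdin>:8: RuntimeWarning: Mean of empty slice.
  ret = um.true_divide(
<stdin>:9: RuntimeWarning: Mean of empty slice.
Traceback (most recent call last):
IndexError: index 0 is out of bounds for axis 0 with size 0
```

View pics/w1.png

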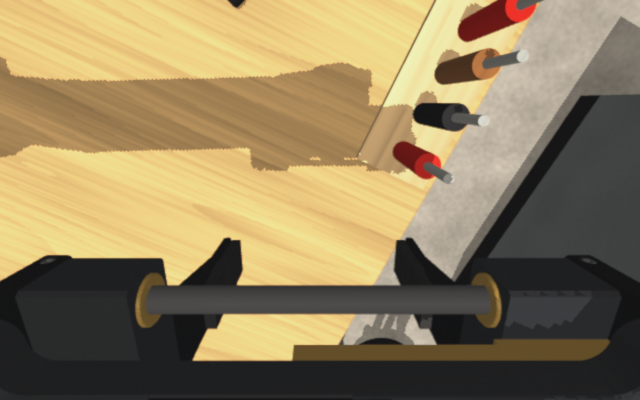

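The moves were refused, probably because each row needs all seven fields. The picture therefore shows the start position: only the bench and the screwdriver rack on the right.

>>> jog_arm([
  {"grip":-1,"dx":0.826,"dy":-0.5,"dz":0,"wx":0,"wy":0,"wz":0},
  {"grip":-1,"dx":0.826,"dy":-0.5,"dz":0,"wx":0,"wy":0,"wz":0},
  {"grip":-1,"dx":0.826,"dy":-0.5,"dz":0,"wx":0,"wy":0,"wz":0},
  {"grip":-1,"dx":0.826,"dy":-0.5,"dz":0,"wx":0,"wy":0,"wz":0},
  {"grip":-1,"dx":0.826,"dy":-0.5,"dz":0,"wx":0,"wy":0,"wz":0},
  {"grip":-1,"dx":0.826,"dy":-0.5,"dz":0,"wx":0,"wy":0,"wz":0},
  {"grip":-1,"dx":0.826,"dy":-0.5,"dz":0,"wx":0,"wy":0,"wz":0},
  {"grip":-1,"dx":0.826,"dy":-0.5,"dz":0,"wx":0,"wy":0,"wz":0},
  {"grip":-1,"dx":0.826,"dy":-0.5,"dz":0,"wx":0,"wy":0,"wz":0},
  {"grip":-1,"dx":0.826,"dy":-0.5,"dz":0,"wx":0,"wy":0,"wz":0},
  {"grip":-1,"dx":0.826,"dy":-0.5,"dz":0,"wx":0,"wy":0,"wz":0},
  {"grip":-1,"dx":0.826,"dy":-0.5,"dz":0,"wx":0,"wy":0,"wz":0},
  {"grip":-1,"dx":0.826,"dy":-0.5,"dz":0,"wx":0,"wy":0,"wz":0},
  {"grip":-1,"dx":0.826,"dy":-0.5,"dz":0,"wx":0,"wy":0,"wz":0},
  {"grip":-1,"dx":0.826,"dy":-0.5,"dz":0,"wx":0,"wy":0,"wz":0},
  {"grip":-1,"dx":0.826,"dy":-0.5,"dz":0,"wx":0,"wy":0,"wz":0},
  {"grip":-1,"dx":0.826,"dy":-0.5,"dz":0,"wx":0,"wy":0,"wz":0},
  {"grip":-1,"dx":0.826,"dy":-0.5,"dz":0,"wx":0,"wy":0,"wz":0},
  {"grip":-1,"dx":0.826,"dy":-0.5,"dz":0,"wx":0,"wy":0,"wz":0},
  {"grip":-1,"dx":0.826,"dy":-0.5,"dz":0,"wx":0,"wy":0,"wz":0},
])

```text
time: 1.87
position: [553.8, -211.0, 230.5]
ee_rot: [-3.141, 0.0, 0.434]
contact_force: [0.1, 0.1, 0.0]
finger_gap: 86.9
grip_force: 0.0
```

>>> jog_arm([
  {"grip":-1,"dx":0,"dy":0,"dz":0,"wx":0,"wy":0,"wz":-1},
  {"grip":-1,"dx":0,"dy":0,"dz":0,"wx":0,"wy":0,"wz":-1},
  {"grip":-1,"dx":0,"dy":0,"dz":0,"wx":0,"wy":0,"wz":-1},
  {"grip":-1,"dx":0,"dy":0,"dz":0,"wx":0,"wy":0,"wz":-1},
  {"grip":-1,"dx":0,"dy":0,"dz":0,"wx":0,"wy":0,"wz":-1},
  {"grip":-1,"dx":0,"dy":0,"dz":0,"wx":0,"wy":0,"wz":-1},
  {"grip":-1,"dx":0,"dy":0,"dz":0,"wx":0,"wy":0,"wz":-1},
  {"grip":-1,"dx":0,"dy":0,"dz":0,"wx":0,"wy":0,"wz":-1},
  {"grip":-1,"dx":0,"dy":0,"dz":0,"wx":0,"wy":0,"wz":-1},
  {"grip":-1,"dx":0,"dy":0,"dz":0,"wx":0,"wy":0,"wz":-1},
  {"grip":-1,"dx":0,"dy":0,"dz":0,"wx":0,"wy":0,"wz":-1},
  {"grip":-1,"dx":0,"dy":0,"dz":0,"wx":0,"wy":0,"wz":-1},
  {"grip":-1,"dx":0,"dy":0,"dz":0,"wx":0,"wy":0,"wz":-1},
  {"grip":-1,"dx":0,"dy":0,"dz":0,"wx":0,"wy":0,"wz":-1},
  {"grip":-1,"dx":0,"dy":0,"dz":0,"wx":0,"wy":0,"wz":-1},
  {"grip":-1,"dx":0,"dy":0,"dz":0,"wx":0,"wy":0,"wz":-1},
  {"grip":-1,"dx":0,"dy":0,"dz":0,"wx":0,"wy":0,"wz":-1},
  {"grip":-1,"dx":0,"dy":0,"dz":0,"wx":0,"wy":0,"wz":-1},
  {"grip":-1,"dx":0,"dy":0,"dz":0,"wx":0,"wy":0,"wz":-1},
  {"grip":-1,"dx":0,"dy":0,"dz":0,"wx":0,"wy":0,"wz":-1},
])

```text
time: 3.53
position: [553.2, -212.1, 230.4]
ee_rot: [-3.141, -0.0, 2.183]
contact_force: [-0.2, 0.3, -1.0]
finger_gap: 86.8
grip_force: 0.0
```

>>> jog_arm([
  {"grip":-0.1,"dx":0,"dy":0,"dz":0,"wx":0,"wy":0,"wz":-1},
  {"grip":-0.1,"dx":0,"dy":0,"dz":0,"wx":0,"wy":0,"wz":-1},
  {"grip":-0.1,"dx":0,"dy":0,"dz":0,"wx":0,"wy":0,"wz":-1},
  {"grip":-0.1,"dx":0,"dy":0,"dz":0,"wx":0,"wy":0,"wz":-1},
  {"grip":-0.1,"dx":0,"dy":0,"dz":0,"wx":0,"wy":0,"wz":-1},
  {"grip":-0.1,"dx":0,"dy":0,"dz":0,"wx":0,"wy":0,"wz":-1},
  {"grip":-0.1,"dx":0,"dy":0,"dz":0,"wx":0,"wy":0,"wz":-1},
  {"grip":-0.1,"dx":0,"dy":0,"dz":0,"wx":0,"wy":0,"wz":-1},
  {"grip":-0.1,"dx":0,"dy":0,"dz":0,"wx":0,"wy":0,"wz":-1},
  {"grip":-0.1,"dx":0,"dy":0,"dz":0,"wx":0,"wy":0,"wz":-0.3},
  {"grip":-0.1,"dx":0,"dy":0,"dz":0,"wx":0,"wy":0,"wz":0},
])

```text
time: 4.45
position: [553.3, -212.2, 230.3]
ee_rot: [3.141, -0.0, 2.99]
contact_force: [-0.5, -0.5, 0.1]
finger_gap: 47.6
grip_force: 0.0
```

```bash
cat > look.py <<'E'
from h import *
s=r.state();print({k:np.round(s[k],3) for k in('time','q','position','ee_rot','contact_force','finger_gap')})
f,P,T,F=cloud('wrist');cv2.imwrite('pics/w2.png',f['img'][:,:,::-1]);np.save('w.npy',P)
z=P[:,:,2]
m=(np.abs(P[:,:,1]+211)<30)&(z>72)&(z<86)&(np.abs(P[:,:,0]-553)<60)
Q=P[m]
if len(Q):
    (c,s,a)=cv2.minAreaRect(Q[:,:2].astype(np.float32));print(len(Q),Q.mean(0),c,s,a)
    q=Q[:,:2]-Q[:,:2].mean(0);vt=np.linalg.svd(q,full_matrices=False)[2];print(np.degrees(np.arctan2(vt[0,1],vt[0,0])))
E
python3 look.py
```

```text
{'time': np.float64(4.45), 'q': array([ 0.848,  0.432, -0.742,  1.705,  0.318,  1.129,  1.433]), 'position': array([ 553.254, -212.187,  230.345]), 'ee_rot': array([ 3.141, -0.   ,  2.99 ]), 'contact_force': array([-0.538, -0.516,  0.115]), 'finger_gap': np.float64(47.582)}
1196 [ 552.74026294 -208.83613445   78.81392977] (554.6051635742188, -209.35426330566406) (13.621908187866211, 89.21021270751953) 81.74375915527344
-8.52654700467421
```

View pics/w2.png

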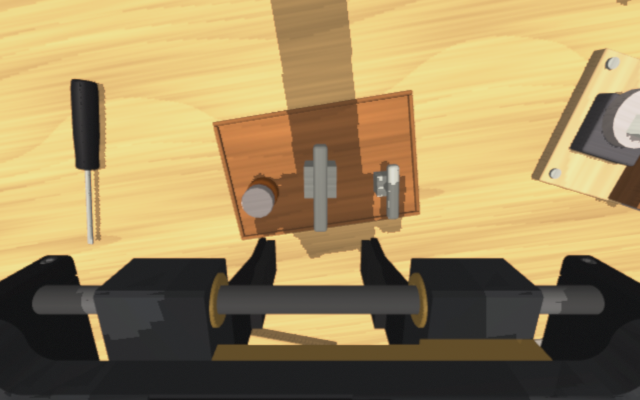

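The wrist picture shows the large key at (320,188), with its bar vertical and centred between the fingers. The jar is at (260,198) and the small key at (393,192). I'll descend and grip.

>>> jog_arm([
  {"grip":-0.1,"dx":-0.04,"dy":0.08,"dz":0.8,"wx":0,"wy":0,"wz":0},
  {"grip":-0.1,"dx":0,"dy":0,"dz":0.8,"wx":0,"wy":0,"wz":0},
  {"grip":-0.1,"dx":0,"dy":0,"dz":0.8,"wx":0,"wy":0,"wz":0},
  {"grip":-0.1,"dx":0,"dy":0,"dz":0.8,"wx":0,"wy":0,"wz":0},
  {"grip":-0.1,"dx":0,"dy":0,"dz":0.8,"wx":0,"wy":0,"wz":0},
  {"grip":-0.1,"dx":0,"dy":0,"dz":0.8,"wx":0,"wy":0,"wz":0},
  {"grip":-0.1,"dx":0,"dy":0,"dz":0.8,"wx":0,"wy":0,"wz":0},
  {"grip":-0.1,"dx":0,"dy":0,"dz":0.6,"wx":0,"wy":0,"wz":0},
  {"grip":-0.1,"dx":0,"dy":0,"dz":0.4,"wx":0,"wy":0,"wz":0},
  {"grip":-0.1,"dx":0,"dy":0,"dz":0.2,"wx":0,"wy":0,"wz":0},
  {"grip":-0.1,"dx":0,"dy":0,"dz":0,"wx":0,"wy":0,"wz":0},
])

```text
time: 5.42
position: [554.3, -210.1, 59.8]
ee_rot: [3.141, -0.001, 2.99]
contact_force: [0.0, 0.1, -0.0]
finger_gap: 47.9
grip_force: 0.0
```

>>> jog_arm([
  {"grip":1,"dx":0,"dy":0,"dz":0,"wx":0,"wy":0,"wz":0},
  {"grip":1,"dx":0,"dy":0,"dz":0,"wx":0,"wy":0,"wz":0},
  {"grip":1,"dx":0,"dy":0,"dz":0,"wx":0,"wy":0,"wz":0},
  {"grip":1,"dx":0,"dy":0,"dz":0,"wx":0,"wy":0,"wz":0},
  {"grip":1,"dx":0,"dy":0,"dz":0,"wx":0,"wy":0,"wz":0},
  {"grip":1,"dx":0,"dy":0,"dz":0,"wx":0,"wy":0,"wz":0},
], newtons=40)

```text
time: 5.92
position: [554.9, -210.4, 60.9]
ee_rot: [-3.141, 0.001, 2.991]
contact_force: [-0.0, 0.4, 0.2]
finger_gap: 16.2
grip_force: 0.0
```

>>> jog_arm([
  {"grip":1,"dx":0,"dy":0,"dz":0,"wx":0,"wy":0,"wz":0},
  {"grip":1,"dx":0,"dy":0,"dz":0,"wx":0,"wy":0,"wz":0},
  {"grip":1,"dx":0,"dy":0,"dz":0,"wx":0,"wy":0,"wz":0},
], newtons=40)

```text
time: 6.17
position: [554.9, -210.2, 60.9]
ee_rot: [-3.141, 0.0, 2.991]
contact_force: [-0.3, -0.0, 2.8]
finger_gap: 13.6
grip_force: 40.0
```

>>> jog_arm([
  {"grip":1,"dx":0,"dy":0,"dz":-0.2,"wx":0,"wy":0,"wz":0},
  {"grip":1,"dx":0,"dy":0,"dz":-0.5,"wx":0,"wy":0,"wz":0},
  {"grip":1,"dx":0,"dy":0,"dz":-0.8,"wx":0,"wy":0,"wz":0},
  {"grip":1,"dx":0,"dy":0,"dz":-0.8,"wx":0,"wy":0,"wz":0},
  {"grip":1,"dx":0,"dy":0,"dz":-0.8,"wx":0,"wy":0,"wz":0},
  {"grip":1,"dx":0,"dy":0,"dz":-0.8,"wx":0,"wy":0,"wz":0},
  {"grip":1,"dx":0,"dy":0,"dz":-0.7,"wx":0,"wy":0,"wz":0},
  {"grip":1,"dx":0,"dy":0,"dz":-0.4,"wx":0,"wy":0,"wz":0},
  {"grip":1,"dx":0,"dy":0,"dz":0,"wx":0,"wy":0,"wz":0},
])

```text
time: 6.92
position: [556.0, -210.3, 188.3]
ee_rot: [-3.141, 0.005, 2.991]
contact_force: [1.5, 0.0, -3.3]
finger_gap: 13.4
grip_force: 40.0
```

>>> jog_arm([
  {"grip":1,"dx":0.06,"dy":0.4,"dz":0,"wx":0,"wy":0,"wz":0},
  {"grip":1,"dx":0.06,"dy":0.8,"dz":0,"wx":0,"wy":0,"wz":0},
  {"grip":1,"dx":0.06,"dy":0.8,"dz":0,"wx":0,"wy":0,"wz":0},
  {"grip":1,"dx":0.06,"dy":0.8,"dz":0,"wx":0,"wy":0,"wz":0},
  {"grip":1,"dx":0.06,"dy":0.8,"dz":0,"wx":0,"wy":0,"wz":0},
  {"grip":1,"dx":0.06,"dy":0.8,"dz":0,"wx":0,"wy":0,"wz":0},
  {"grip":1,"dx":0.06,"dy":0.8,"dz":0,"wx":0,"wy":0,"wz":0},
  {"grip":1,"dx":0.06,"dy":0.8,"dz":0,"wx":0,"wy":0,"wz":0},
  {"grip":1,"dx":0.06,"dy":0.8,"dz":0,"wx":0,"wy":0,"wz":0},
  {"grip":1,"dx":0.06,"dy":0.8,"dz":0,"wx":0,"wy":0,"wz":0},
  {"grip":1,"dx":0.06,"dy":0.8,"dz":0,"wx":0,"wy":0,"wz":0},
  {"grip":1,"dx":0.06,"dy":0.8,"dz":0,"wx":0,"wy":0,"wz":0},
  {"grip":1,"dx":0.06,"dy":0.8,"dz":0,"wx":0,"wy":0,"wz":0},
  {"grip":1,"dx":0.06,"dy":0.8,"dz":0,"wx":0,"wy":0,"wz":0},
  {"grip":1,"dx":0.06,"dy":0.8,"dz":0,"wx":0,"wy":0,"wz":0},
  {"grip":1,"dx":0.06,"dy":0.75,"dz":0,"wx":0,"wy":0,"wz":0},
])

```text
time: 8.25
position: [575.8, 100.4, 183.8]
ee_rot: [-3.141, -0.003, 2.992]
contact_force: [0.2, 0.1, -3.5]
finger_gap: 13.5
grip_force: 40.0
```

>>> jog_arm([
  {"grip":1,"dx":0,"dy":0,"dz":0,"wx":0,"wy":0,"wz":0.7},
  {"grip":1,"dx":0,"dy":0,"dz":0,"wx":0,"wy":0,"wz":0.7},
  {"grip":1,"dx":0,"dy":0,"dz":0,"wx":0,"wy":0,"wz":0.7},
  {"grip":1,"dx":0,"dy":0,"dz":0,"wx":0,"wy":0,"wz":0.7},
  {"grip":1,"dx":0,"dy":0,"dz":0,"wx":0,"wy":0,"wz":0.7},
  {"grip":1,"dx":0,"dy":0,"dz":0,"wx":0,"wy":0,"wz":0},
  {"grip":1,"dx":0,"dy":0,"dz":0,"wx":0,"wy":0,"wz":0},
  {"grip":1,"dx":0,"dy":0,"dz":0,"wx":0,"wy":0,"wz":0},
])

```text
time: 8.92
position: [576.7, 99.0, 184.7]
ee_rot: [-3.141, -0.001, 2.687]
contact_force: [-0.1, 0.5, -3.1]
finger_gap: 13.2
grip_force: 40.0
```

```bash
python3 - <<'E'
from h import *
s=r.state();print({k:np.round(s[k],3) for k in('time','q','position','ee_rot','contact_force','finger_gap')})
f,P,T,F=cloud('wrist');cv2.imwrite('pics/w3.png',f['img'][:,:,::-1]);np.save('w3.npy',P);np.save('w3i.npy',f['img'])
Tt=pose(s);L=(P-Tt[:3,3])@Tt[:3,:3]; np.save('w3l.npy',L)
z=P[:,:,2];d=np.hypot(P[:,:,0]-542,P[:,:,1]-117)
for n,m in(('drive top',(d<22)&(z>74)&(z<90)),('drivetop strict',(d<22)&(z>79)&(z<85)),('cam',(d<45)&(z>50)&(z<58))):
    Q=P[m];print(n,len(Q),Q.mean(0),cv2.minAreaRect(Q[:,:2].astype(np.float32)),'local',L[m].mean(0))
# held key in tool frame
m=(np.abs(L[:,:,0])<60)&(np.abs(L[:,:,1])<22)&(L[:,:,2]>-40)&(L[:,:,2]<65)
Q=L[m];print('held',len(Q),Q.min(0),Q.max(0))
E
```

```text
{'time': np.float64(8.917), 'q': array([ 0.284,  0.459, -0.702,  1.773,  0.338,  1.036,  0.574]), 'position': array([576.676,  98.972, 184.72 ]), 'ee_rot': array([-3.141e+00, -1.000e-03,  2.687e+00]), 'contact_force': array([-0.093,  0.484, -3.116]), 'finger_gap': np.float64(13.231)}
drive top 553 [542.78397233 121.3398524   81.90192606] ((543.4339599609375, 121.25196075439453), (18.842422485351562, 19.15499496459961), 62.67729187011719) local [ 40.12421033   5.30175524 102.87132509]
drivetop strict 537 [542.99339561 121.17723766  82.05207254] ((543.4559936523438, 121.39573669433594), (18.807098388671875, 19.13296127319336), 63.622833251953125) local [ 39.86487737   5.2474436  102.72085155]
cam 2868 [533.25558817 126.2322827   54.30758785] ((536.1602172851562, 124.90922546386719), (59.031341552734375, 58.762176513671875), 70.2810287475586) local [ 50.79382534   5.53699749 130.48069772]
held 6600 [-39.47802771 -17.36402517 -39.99481773] [45.30383573 18.73608375 55.15050135]
```

View pics/w3.png

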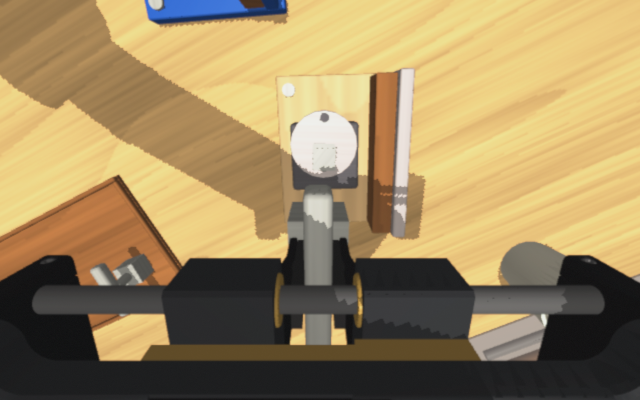

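The picture shows the held key's bar at columns 303–333, the white cam at (324,145), and the drive's square at (325,155), almost parallel to the bar. Next I'll measure the key's offset from the drive in this same view.

```bash
python3 - <<'E'
import numpy as np,cv2
L=np.load('w3l.npy');x,y,z=L[...,0],L[...,1],L[...,2]
n=(np.abs(x)<60)&(np.abs(y)<25)
def mr(m): 
    Q=L[m];return len(Q),np.round(Q.min(0),1),np.round(Q.max(0),1),[np.round(v,1) for v in cv2.minAreaRect(Q[:,:2].astype(np.float32))]
print('bartop',mr(n&(z>-25)&(z<-14)&(x>22)))
print('barside',mr(n&(z>-12)&(z<0)&(x>22)))
m=n&(z>12)&(z<24);print('headtop',mr(m))
m=n&(z>24)&(z<60)&(x>5);print('headface',mr(m),np.median(x[m]))
m=n&(z>98)&(z<108)&(x<60)&(x>25);print('drive',mr(m),L[m].mean(0))
h=np.histogram(z[n&(x>22)&(x<48)],np.arange(-30,60,3));print(list(zip(h[1].round(),h[0])))
m=(np.abs(x-60)<90)&(z>122)&(z<127)&(y>20)&(y<80);Q=L[m];print(mr(m))
E
```

```text
bartop (1442, array([ 22. ,  -6.1, -20.7]), array([ 45.3,   7.8, -14.1]), [array([33.7,  0.8]), array([13.9, 23.3]), np.float64(89.9)])
barside (160, array([ 42.1,  -6.2, -12. ]), array([45.3,  7.7, -1.2]), [array([43.7,  0.7]), array([ 3.1, 13.8]), np.float64(0.5)])
headtop (671, array([  4.3, -17.4,  15.9]), array([18.6, 18.7, 23.9]), [array([11.5,  0.7]), array([36.1, 14.3]), np.float64(89.7)])
headface (409, array([ 17.2, -17.2,  24.2]), array([18.6, 18.7, 55.2]), [array([17.9,  0.7]), array([ 1.3, 35.9]), np.float64(0.0)]) 18.061848942393528
drive (546, array([ 30. ,  -3.8, 100.4]), array([ 49.1,  15.1, 107.9]), [array([39.5,  5.6]), array([19.1, 18.8]), np.float64(0.3)]) [ 40.01297652   5.2741246  102.79148748]
[(np.int64(-30), np.int64(0)), (np.int64(-27), np.int64(0)), (np.int64(-24), np.int64(0)), (np.int64(-21), np.int64(742)), (np.int64(-18), np.int64(669)), (np.int64(-15), np.int64(64)), (np.int64(-12), np.int64(49)), (np.int64(-9), np.int64(48)), (np.int64(-6), np.int64(39)), (np.int64(-3), np.int64(24)), (np.int64(0), np.int64(0)), (np.int64(3), np.int64(0)), (np.int64(6), np.int64(0)), (np.int64(9), np.int64(0)), (np.int64(12), np.int64(0)), (np.int64(15), np.int64(0)), (np.int64(18), np.int64(0)), (np.int64(21), np.int64(0)), (np.int64(24), np.int64(0)), (np.int64(27), np.int64(0)), (np.int64(30), np.int64(0)), (np.int64(33), np.int64(0)), (np.int64(36), np.int64(0)), (np.int64(39), np.int64(0)), (np.int64(42), np.int64(0)), (np.int64(45), np.int64(0)), (np.int64(48), np.int64(0)), (np.int64(51), np.int64(0)), (np.int64(54), np.int64(0))]
(1680, array([-29.6,  50.5, 122. ]), array([110.7,  80. , 127. ]), [array([40.5, 65.6]), array([ 29.3, 140.3]), np.float64(89.6)])
```

>>> jog_arm([
  {"grip":1,"dx":0.3,"dy":0.04,"dz":0,"wx":0,"wy":0,"wz":0},
  {"grip":1,"dx":0.5,"dy":0.06,"dz":0,"wx":0,"wy":0,"wz":0},
  {"grip":1,"dx":0.5,"dy":0.06,"dz":0,"wx":0,"wy":0,"wz":0},
  {"grip":1,"dx":0.28,"dy":0.03,"dz":0,"wx":0,"wy":0,"wz":0},
  {"grip":1,"dx":0,"dy":0,"dz":0.3,"wx":0,"wy":0,"wz":0},
  {"grip":1,"dx":0,"dy":0,"dz":0.5,"wx":0,"wy":0,"wz":0},
  {"grip":1,"dx":0,"dy":0,"dz":0.5,"wx":0,"wy":0,"wz":0},
  {"grip":1,"dx":0,"dy":0,"dz":0.3,"wx":0,"wy":0,"wz":0},
  {"grip":1,"dx":0,"dy":0,"dz":0,"wx":0,"wy":0,"wz":0},
  {"grip":1,"dx":0,"dy":0,"dz":0,"wx":0,"wy":0,"wz":0},
  {"grip":1,"dx":0,"dy":0,"dz":0,"wx":0,"wy":0,"wz":0},
])

```text
time: 9.88
position: [544.4, 120.4, 145.5]
ee_rot: [3.141, 0.0, 2.685]
contact_force: [0.3, 0.4, -2.8]
finger_gap: 13.8
grip_force: 40.0
```

```bash
python3 - <<'E'
from h import *
s=r.state();print({k:np.round(s[k],3) for k in('time','position','ee_rot','contact_force','ft_torque')})
o=np.array(s['position']);Tt=pose(s)
f=r.grab_frame('scene');f,P,T,F=cloud('scene')
c=T[:3,:3].T@(np.array([543,121,90])-T[:3,3]);u=int(f['cx']+F*c[0]/-c[2]);v=int(f['cy']-F*c[1]/-c[2])
I=f['img'][v-45:v+45,u-60:u+60,::-1];cv2.imwrite('pics/s2.png',cv2.resize(I,None,fx=6,fy=6,interpolation=cv2.INTER_CUBIC));print(u,v)
E
```

```text
{'time': np.float64(9.883), 'position': array([544.45 , 120.367, 145.493]), 'ee_rot': array([3.141, 0.   , 2.685]), 'contact_force': array([ 0.329,  0.376, -2.755]), 'ft_torque': array([ 0.065, -0.137,  0.01 ])}
392 221
```

View pics/s2.png

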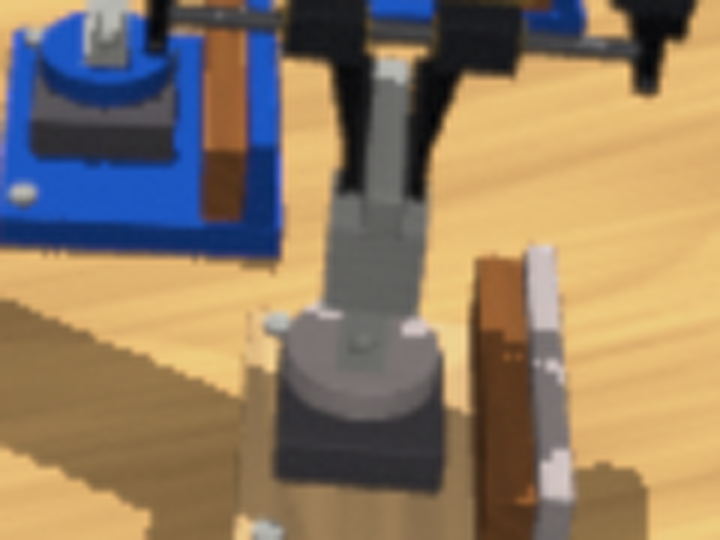

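The crop shows the head, about columns 325–420 at row 305, just above the drive at 340–388, with the ball at (363,342). The drive looks slightly left of the head's axis, so I'll check that with numbers.

```bash
python3 - <<'E'
from h import *
ps=np.mean([r.state()['position'] for _ in range(5)],0);print(ps)
f,P,T,F=cloud('scene');s=r.state();Tt=pose(s);L=(P-Tt[:3,3])@Tt[:3,:3]
g=cv2.cvtColor(f['img'],cv2.COLOR_RGB2GRAY)
for v in range(208,240): print(v,g[v,380:410])
x,y,z=L[...,0],L[...,1],L[...,2]
n=(np.abs(x)<32)&(np.abs(y)<25)
for nm,m in(('head',n&(z>20)&(z<50)),('drive',n&(z>62)&(z<84)&(np.hypot(x,y)<16)),('drivetop',n&(z>56)&(z<66))):
    Q=L[m];print(nm,len(Q),Q.min(0).round(1),Q.max(0).round(1),Q.mean(0).round(1))
E
```

```text
[544.58309455 120.49344638 146.0112202 ]
208 [188 189 188 189 188 189 184 128  92  75  84  75  73 102 112 112 113 112
 104  65  43  29  54 135 173 179 179 179 180 181]
209 [186 188 187 187 186 186 178 127 108 105 107 102  86  97 105 107 110 113
 107  84  82  64  78 138 175 181 182 184 186 188]
210 [181 186 186 186 186 184 165 123 110 110 110 107  88  93  98  98  97  98
  94  95 103 104 108 143 179 186 188 191 192 194]
211 [180 186 186 185 184 181 164 122 110 109 109 107  91  92  96  98  97  96
  93  97 105 107 113 148 186 193 194 195 195 196]
212 [179 184 183 182 182 181 160 122 111 110 110 107  92  94  96  97  97  95
  93 105 108 108 113 152 190 196 197 198 198 198]
213 [181 186 188 188 188 186 151 116 109 109 109 107  96  95  96  94  95  95
  92 106 109 109 114 157 192 195 194 195 195 194]
214 [185 190 189 189 188 185 144 109 102 101 103 101  95  95  95  94  94  93
  94 104 107 108 116 166 190 194 194 194 194 195]
215 [183 188 188 189 189 186 134 104  98  99  99  98  91  92  94  93  94  94
  95  99  99 101 112 166 192 195 195 196 196 197]
216 [187 190 191 192 192 189 135 102  98  9
[... 2508 characters left out ...]
9 114 116 116 117 117 115 109 108 106 107 106 108 107 110 116 117
 118 118 117 117 117 116 107  99 196 208 203 191]
237 [ 88 100 110 115 115 115 116 115 111 110 109 108 108 108 108 110 115 117
 117 118 119 118 118 113  97  92 191 201 197 188]
238 [ 88  93  97 109 114 116 116 116 115 115 115 115 115 114 114 113 114 115
 115 116 117 116 114 102  84  88 184 197 194 186]
239 [ 83  93  94  98 107 114 115 117 117 116 117 117 117 116 116 115 116 116
 115 114 114 112 105  92  76  86 182 197 194 187]
head 191 [-24.9 -16.9  20.1] [ 9.3 19.2 49.9] [-19.5   0.9  34.7]
drive 56 [-15.6  -9.2  63.1] [-8.8  9.6 83.9] [-11.9  -0.   74.4]
drivetop 13 [-21.  -16.6  56.4] [-12.3  16.4  65.7] [-18.7  -0.5  58.6]
```

>>> jog_arm([
  {"grip":1,"dx":0.044,"dy":-0.03,"dz":0,"wx":0,"wy":0,"wz":0},
  {"grip":1,"dx":0,"dy":0,"dz":0.14,"wx":0,"wy":0,"wz":0},
  {"grip":1,"dx":0,"dy":0,"dz":0.12,"wx":0,"wy":0,"wz":0},
  {"grip":1,"dx":0,"dy":0,"dz":0,"wx":0,"wy":0,"wz":0},
  {"grip":1,"dx":0,"dy":0,"dz":0,"wx":0,"wy":0,"wz":0},
])

```text
time: 10.45
position: [542.5, 120.0, 138.7]
ee_rot: [-3.141, -0.0, 2.685]
contact_force: [0.0, -0.1, -3.5]
finger_gap: 13.5
grip_force: 40.0
```

>>> jog_arm([
  {"grip":1,"dx":0,"dy":0,"dz":0.08,"wx":0,"wy":0,"wz":0},
  {"grip":1,"dx":0,"dy":0,"dz":0,"wx":0,"wy":0,"wz":0},
])

```text
time: 10.62
position: [542.6, 120.0, 136.8]
ee_rot: [-3.141, -0.0, 2.685]
contact_force: [0.0, -0.6, -2.9]
finger_gap: 13.6
grip_force: 40.0
```

>>> jog_arm([
  {"grip":1,"dx":0,"dy":0,"dz":0.04,"wx":0,"wy":0,"wz":0},
  {"grip":1,"dx":0,"dy":0,"dz":0.04,"wx":0,"wy":0,"wz":0},
  {"grip":1,"dx":0,"dy":0,"dz":0,"wx":0,"wy":0,"wz":0},
])

```text
time: 10.87
position: [542.6, 120.0, 134.8]
ee_rot: [-3.141, -0.0, 2.685]
contact_force: [0.2, 0.3, -2.5]
finger_gap: 13.0
grip_force: 40.0
```

>>> jog_arm([
  {"grip":1,"dx":0,"dy":0,"dz":0.04,"wx":0,"wy":0,"wz":0},
  {"grip":1,"dx":0,"dy":0,"dz":0.04,"wx":0,"wy":0,"wz":0},
  {"grip":1,"dx":0,"dy":0,"dz":0,"wx":0,"wy":0,"wz":0},
])

```text
time: 11.12
position: [542.6, 120.1, 132.8]
ee_rot: [-3.141, -0.0, 2.685]
contact_force: [-0.1, 0.3, -3.4]
finger_gap: 13.3
grip_force: 40.0
```

>>> jog_arm([
  {"grip":1,"dx":0,"dy":0,"dz":0.04,"wx":0,"wy":0,"wz":0},
  {"grip":1,"dx":0,"dy":0,"dz":0.04,"wx":0,"wy":0,"wz":0},
  {"grip":1,"dx":0,"dy":0,"dz":0,"wx":0,"wy":0,"wz":0},
])

```text
time: 11.37
position: [542.6, 120.1, 130.8]
ee_rot: [-3.141, -0.0, 2.685]
contact_force: [0.3, -0.2, -2.7]
finger_gap: 14.0
grip_force: 40.0
```

>>> jog_arm([
  {"grip":1,"dx":0,"dy":0,"dz":0.04,"wx":0,"wy":0,"wz":0},
  {"grip":1,"dx":0,"dy":0,"dz":0.04,"wx":0,"wy":0,"wz":0},
  {"grip":1,"dx":0,"dy":0,"dz":0,"wx":0,"wy":0,"wz":0},
])

```text
time: 11.62
position: [542.6, 120.1, 128.8]
ee_rot: [-3.141, -0.0, 2.685]
contact_force: [0.5, -0.1, -3.5]
finger_gap: 13.5
grip_force: 40.0
```

>>> jog_arm([
  {"grip":1,"dx":0,"dy":0,"dz":0.04,"wx":0,"wy":0,"wz":0},
  {"grip":1,"dx":0,"dy":0,"dz":0.04,"wx":0,"wy":0,"wz":0},
  {"grip":1,"dx":0,"dy":0,"dz":0,"wx":0,"wy":0,"wz":0},
])

```text
time: 11.87
position: [543.0, 120.2, 127.3]
ee_rot: [3.141, 0.001, 2.685]
contact_force: [0.5, -1.6, -1.0]
finger_gap: 13.4
grip_force: 40.0
```

>>> jog_arm([
  {"grip":1,"dx":0,"dy":0,"dz":0.04,"wx":0,"wy":0,"wz":0},
  {"grip":1,"dx":0,"dy":0,"dz":0,"wx":0,"wy":0,"wz":0},
])

```text
time: 12.03
position: [543.4, 120.1, 126.4]
ee_rot: [3.141, 0.001, 2.685]
contact_force: [1.3, -0.7, 0.0]
finger_gap: 13.4
grip_force: 40.0
```

>>> jog_arm([
  {"grip":1,"dx":0,"dy":0,"dz":0.04,"wx":0,"wy":0,"wz":0},
  {"grip":1,"dx":0,"dy":0,"dz":0,"wx":0,"wy":0,"wz":0},
])

```text
time: 12.2
position: [543.6, 120.2, 125.8]
ee_rot: [3.141, 0.002, 2.685]
contact_force: [1.4, -0.5, 3.6]
finger_gap: 13.3
grip_force: 40.0
```

>>> jog_arm([
  {"grip":1,"dx":0,"dy":0,"dz":0.04,"wx":0,"wy":0,"wz":0},
  {"grip":1,"dx":0,"dy":0,"dz":0,"wx":0,"wy":0,"wz":0},
])

```text
time: 12.37
position: [543.7, 120.3, 125.3]
ee_rot: [3.141, 0.002, 2.685]
contact_force: [-1.0, -1.5, 6.6]
finger_gap: 14.0
grip_force: 40.0
```

>>> jog_arm([
  {"grip":1,"dx":0,"dy":0,"dz":0.04,"wx":0,"wy":0,"wz":0},
  {"grip":1,"dx":0,"dy":0,"dz":0,"wx":0,"wy":0,"wz":0},
])

```text
time: 12.53
position: [543.8, 120.5, 124.6]
ee_rot: [3.14, 0.002, 2.685]
contact_force: [-0.2, -1.7, 8.4]
finger_gap: 13.6
grip_force: 40.0
```

>>> jog_arm([
  {"grip":1,"dx":0,"dy":0,"dz":0.04,"wx":0,"wy":0,"wz":0},
  {"grip":1,"dx":0,"dy":0,"dz":0,"wx":0,"wy":0,"wz":0},
])

```text
time: 12.7
position: [543.9, 120.5, 123.5]
ee_rot: [3.14, 0.002, 2.685]
contact_force: [-0.0, -0.4, 6.5]
finger_gap: 14.2
grip_force: 40.0
```

>>> jog_arm([
  {"grip":1,"dx":0,"dy":0,"dz":0.04,"wx":0,"wy":0,"wz":0},
  {"grip":1,"dx":0,"dy":0,"dz":0,"wx":0,"wy":0,"wz":0},
])

```text
time: 12.87
position: [543.7, 120.5, 122.0]
ee_rot: [3.14, 0.002, 2.685]
contact_force: [1.4, -0.2, 2.9]
finger_gap: 13.3
grip_force: 40.0
```

>>> jog_arm([
  {"grip":1,"dx":0,"dy":0,"dz":0.04,"wx":0,"wy":0,"wz":0},
  {"grip":1,"dx":0,"dy":0,"dz":0.04,"wx":0,"wy":0,"wz":0},
  {"grip":1,"dx":0,"dy":0,"dz":0.04,"wx":0,"wy":0,"wz":0},
])

```text
time: 13.12
position: [543.8, 120.6, 119.2]
ee_rot: [3.14, 0.002, 2.685]
contact_force: [-0.4, 0.5, 7.4]
finger_gap: 13.8
grip_force: 40.0
```

>>> jog_arm([
  {"grip":1,"dx":0,"dy":0,"dz":0.04,"wx":0,"wy":0,"wz":0},
  {"grip":1,"dx":0,"dy":0,"dz":0.04,"wx":0,"wy":0,"wz":0},
  {"grip":1,"dx":0,"dy":0,"dz":0.04,"wx":0,"wy":0,"wz":0},
])

```text
time: 13.37
position: [543.9, 120.6, 116.2]
ee_rot: [3.14, 0.002, 2.685]
contact_force: [0.7, -0.2, 8.2]
finger_gap: 13.7
grip_force: 40.0
```

>>> jog_arm([
  {"grip":1,"dx":0,"dy":0,"dz":0.04,"wx":0,"wy":0,"wz":0},
  {"grip":1,"dx":0,"dy":0,"dz":0.04,"wx":0,"wy":0,"wz":0},
  {"grip":1,"dx":0,"dy":0,"dz":0,"wx":0,"wy":0,"wz":0},
])

```text
time: 13.62
position: [543.4, 120.4, 113.1]
ee_rot: [3.14, 0.001, 2.685]
contact_force: [3.2, 1.6, -2.6]
finger_gap: 13.7
grip_force: 40.0
```

>>> jog_arm([
  {"grip":1,"dx":0,"dy":0,"dz":0.04,"wx":0,"wy":0,"wz":0},
  {"grip":1,"dx":0,"dy":0,"dz":0.04,"wx":0,"wy":0,"wz":0},
  {"grip":1,"dx":0,"dy":0,"dz":0,"wx":0,"wy":0,"wz":0},
])

```text
time: 13.87
position: [542.1, 120.1, 110.2]
ee_rot: [-3.141, -0.001, 2.685]
contact_force: [2.3, 0.7, -3.4]
finger_gap: 13.6
grip_force: 40.0
```

>>> jog_arm([
  {"grip":1,"dx":0,"dy":0,"dz":0.04,"wx":0,"wy":0,"wz":0},
  {"grip":1,"dx":0,"dy":0,"dz":0,"wx":0,"wy":0,"wz":0},
])

```text
time: 14.03
position: [542.2, 120.1, 109.8]
ee_rot: [-3.141, -0.001, 2.685]
contact_force: [0.7, 0.6, -1.1]
finger_gap: 13.8
grip_force: 40.0
```

>>> jog_arm([
  {"grip":1,"dx":0,"dy":0,"dz":0.04,"wx":0,"wy":0,"wz":0},
  {"grip":1,"dx":0,"dy":0,"dz":0,"wx":0,"wy":0,"wz":0},
])

```text
time: 14.2
position: [542.4, 120.2, 109.7]
ee_rot: [-3.141, -0.0, 2.685]
contact_force: [-1.2, 0.5, 4.0]
finger_gap: 13.4
grip_force: 40.0
```

>>> jog_arm([
  {"grip":1,"dx":0,"dy":0,"dz":0.04,"wx":0,"wy":0,"wz":0},
  {"grip":1,"dx":0,"dy":0,"dz":0,"wx":0,"wy":0,"wz":0},
  {"grip":1,"dx":0,"dy":0,"dz":0,"wx":0,"wy":0,"wz":0},
  {"grip":1,"dx":0,"dy":0,"dz":0,"wx":0,"wy":0,"wz":0},
])

```text
time: 14.53
position: [542.7, 120.4, 109.6]
ee_rot: [-3.141, 0.001, 2.685]
contact_force: [-1.8, 0.3, 10.3]
finger_gap: 13.7
grip_force: 40.0
```

>>> jog_arm([
  {"grip":1,"dx":0,"dy":0,"dz":-0.02,"wx":0,"wy":0,"wz":0.3},
  {"grip":1,"dx":0,"dy":0,"dz":0,"wx":0,"wy":0,"wz":0.5},
  {"grip":1,"dx":0,"dy":0,"dz":0,"wx":0,"wy":0,"wz":0.5},
  {"grip":1,"dx":0,"dy":0,"dz":0,"wx":0,"wy":0,"wz":0.5},
  {"grip":1,"dx":0,"dy":0,"dz":0,"wx":0,"wy":0,"wz":0.5},
  {"grip":1,"dx":0,"dy":0,"dz":0,"wx":0,"wy":0,"wz":0.5},
  {"grip":1,"dx":0,"dy":0,"dz":0,"wx":0,"wy":0,"wz":0.5},
])

```text
time: 15.12
position: [543.2, 120.7, 109.6]
ee_rot: [3.14, 0.001, 2.396]
contact_force: [0.0, 0.6, 4.5]
finger_gap: 14.0
grip_force: 40.0
```

```bash
python3 -c "
from h import *
print(r.state())"
```

```text
{'time': 15.1167, 'q': array([ 0.16789026,  0.48617412, -0.60143972,  1.91090707,  0.3597851 ,
        0.85104545,  0.20520832]), 'qvel': array([-0.0938856 , -0.03135055,  0.12479217,  0.00397074, -0.08306507,
       -0.02667292, -0.44540153]), 'tau': array([  0.73760122, -39.37378049,  -5.46210051, -16.37190521,
        -0.04444152,   0.16747657,   0.23496704]), 'position': array([543.19771738, 120.72445029, 109.63164039]), 'ee_rot': array([3.14034813e+00, 1.01940151e-03, 2.39610104e+00]), 'contact_force': array([0.03015304, 0.56466802, 4.4809579 ]), 'ft_torque': array([ 0.11186976, -0.21819226,  0.0835057 ]), 'grip_force': 40.00711410306394, 'finger_gap': 14.015697538275438}
```

>>> jog_arm([
  {"grip":1,"dx":0,"dy":0,"dz":0,"wx":0,"wy":0,"wz":0.5},
  {"grip":1,"dx":0,"dy":0,"dz":0,"wx":0,"wy":0,"wz":0.5},
  {"grip":1,"dx":0,"dy":0,"dz":0,"wx":0,"wy":0,"wz":0.5},
  {"grip":1,"dx":0,"dy":0,"dz":0,"wx":0,"wy":0,"wz":0.5},
  {"grip":1,"dx":0,"dy":0,"dz":0,"wx":0,"wy":0,"wz":0.5},
  {"grip":1,"dx":0,"dy":0,"dz":0,"wx":0,"wy":0,"wz":0.5},
  {"grip":1,"dx":0,"dy":0,"dz":0,"wx":0,"wy":0,"wz":0.5},
  {"grip":1,"dx":0,"dy":0,"dz":0,"wx":0,"wy":0,"wz":0.5},
])

```text
time: 15.78
position: [543.5, 120.9, 109.7]
ee_rot: [3.139, 0.0, 2.047]
contact_force: [0.6, 1.0, 4.8]
finger_gap: 13.9
grip_force: 40.0
```

>>> jog_arm([
  {"grip":1,"dx":0,"dy":0,"dz":0,"wx":0,"wy":0,"wz":0.5},
  {"grip":1,"dx":0,"dy":0,"dz":0,"wx":0,"wy":0,"wz":0.5},
  {"grip":1,"dx":0,"dy":0,"dz":0,"wx":0,"wy":0,"wz":0.5},
  {"grip":1,"dx":0,"dy":0,"dz":0,"wx":0,"wy":0,"wz":0.5},
  {"grip":1,"dx":0,"dy":0,"dz":0,"wx":0,"wy":0,"wz":0.5},
  {"grip":1,"dx":0,"dy":0,"dz":0,"wx":0,"wy":0,"wz":0.5},
  {"grip":1,"dx":0,"dy":0,"dz":0,"wx":0,"wy":0,"wz":0.4},
  {"grip":1,"dx":0,"dy":0,"dz":0,"wx":0,"wy":0,"wz":0.2},
])

```text
time: 16.45
position: [543.7, 121.0, 109.7]
ee_rot: [3.139, -0.0, 1.734]
contact_force: [1.9, 1.0, 5.7]
finger_gap: 13.5
grip_force: 40.0
```

```bash
python3 -c "
from h import *
s=r.state();print(s['ft_torque'],s['ee_rot'],s['contact_force'],s['q'])"
```

```text
[ 0.24474443 -0.42935819  0.12965958] [ 3.13873177e+00 -4.17838997e-04  1.73369924e+00] [1.85799326 0.96046922 5.65109829] [ 0.04926308  0.45396612 -0.44218746  1.91719403  0.25899848  0.8230254
 -0.3678329 ]
```

>>> jog_arm([
  {"grip":1,"dx":0,"dy":0,"dz":0,"wx":0,"wy":0,"wz":0.3},
  {"grip":1,"dx":0,"dy":0,"dz":0,"wx":0,"wy":0,"wz":0.3},
  {"grip":1,"dx":0,"dy":0,"dz":0,"wx":0,"wy":0,"wz":0.3},
  {"grip":1,"dx":0,"dy":0,"dz":0,"wx":0,"wy":0,"wz":0.3},
  {"grip":1,"dx":0,"dy":0,"dz":0,"wx":0,"wy":0,"wz":0.3},
  {"grip":1,"dx":0,"dy":0,"dz":0,"wx":0,"wy":0,"wz":0},
])

```text
time: 16.95
position: [543.8, 120.9, 109.6]
ee_rot: [3.139, -0.001, 1.603]
contact_force: [1.5, 0.5, 6.5]
finger_gap: 14.3
grip_force: 40.0
```

```bash
python3 -c "
from h import *
s=r.state();print(s['ft_torque'],s['ee_rot'],s['contact_force'])"
```

```text
[ 0.24008047 -0.46791278  0.08954065] [ 3.13870415e+00 -9.14621988e-04  1.60298928e+00] [1.53409357 0.52837528 6.48374486]
```

>>> jog_arm([
  {"grip":1,"dx":0,"dy":0,"dz":0,"wx":0,"wy":0,"wz":0.3},
  {"grip":1,"dx":0,"dy":0,"dz":0,"wx":0,"wy":0,"wz":0.2},
  {"grip":1,"dx":0,"dy":0,"dz":0,"wx":0,"wy":0,"wz":0},
])

```text
time: 17.2
position: [543.8, 120.9, 109.6]
ee_rot: [3.139, -0.001, 1.56]
contact_force: [1.9, 0.6, 5.0]
finger_gap: 13.6
grip_force: 40.0
```

```bash
python3 -c "
from h import *
s=r.state();print(s['ft_torque'],s['ee_rot'],s['contact_force'])"
```

```text
[ 0.248825   -0.51767197  0.12415085] [ 3.13868731e+00 -1.11385936e-03  1.55968984e+00] [1.89200428 0.64199776 5.02789809]
```

>>> jog_arm([
  {"grip":1,"dx":0,"dy":0,"dz":0,"wx":0,"wy":0,"wz":0.3},
  {"grip":1,"dx":0,"dy":0,"dz":0,"wx":0,"wy":0,"wz":0.2},
  {"grip":1,"dx":0,"dy":0,"dz":0,"wx":0,"wy":0,"wz":0},
])

```text
time: 17.45
position: [543.9, 120.9, 109.6]
ee_rot: [3.139, -0.001, 1.516]
contact_force: [0.1, 1.0, 5.3]
finger_gap: 13.9
grip_force: 40.0
```

```bash
python3 -c "
from h import *
s=r.state();print(s['ft_torque'],s['ee_rot'],s['contact_force'])"
```

```text
[ 0.19443807 -0.47829305  0.11366342] [ 3.13858438e+00 -1.28785676e-03  1.51605780e+00] [0.09408472 0.99446087 5.30011994]
```

>>> jog_arm([
  {"grip":1,"dx":0,"dy":0,"dz":0,"wx":0,"wy":0,"wz":0.2},
  {"grip":1,"dx":0,"dy":0,"dz":0,"wx":0,"wy":0,"wz":0.1},
  {"grip":1,"dx":0,"dy":0,"dz":0,"wx":0,"wy":0,"wz":0},
])

```text
time: 17.7
position: [543.9, 120.9, 109.7]
ee_rot: [3.139, -0.001, 1.491]
contact_force: [1.8, 0.7, 5.4]
finger_gap: 13.5
grip_force: 40.0
```

```bash
python3 -c "
from h import *
s=r.state();print(s['ft_torque'],s['ee_rot'],s['contact_force'])"
```

```text
[ 0.19107941 -0.51955838  0.26132763] [ 3.13854873e+00 -1.21578252e-03  1.49060394e+00] [1.77739882 0.69468149 5.38183915]
```

>>> jog_arm([
  {"grip":1,"dx":0,"dy":0,"dz":0,"wx":0,"wy":0,"wz":0.15},
  {"grip":1,"dx":0,"dy":0,"dz":0,"wx":0,"wy":0,"wz":0},
  {"grip":1,"dx":0,"dy":0,"dz":0,"wx":0,"wy":0,"wz":0},
  {"grip":1,"dx":0,"dy":0,"dz":0,"wx":0,"wy":0,"wz":0},
])

```text
time: 18.03
position: [543.9, 120.9, 109.6]
ee_rot: [3.139, -0.001, 1.478]
contact_force: [2.3, 1.3, 6.2]
finger_gap: 13.7
grip_force: 40.1
```

```bash
python3 -c "
from h import *
s=r.state();print(s['ft_torque'],s['ee_rot'],s['contact_force'])"
```

```text
[ 0.2003058  -0.55034152  0.3139368 ] [ 3.13852946e+00 -1.19421479e-03  1.47833479e+00] [2.34902218 1.26393311 6.22692126]
```

>>> jog_arm([
  {"grip":1,"dx":0,"dy":0,"dz":0,"wx":0,"wy":0,"wz":-0.2},
  {"grip":0,"dx":0,"dy":0,"dz":0,"wx":0,"wy":0,"wz":0},
  {"grip":0,"dx":0,"dy":0,"dz":0,"wx":0,"wy":0,"wz":0},
  {"grip":0,"dx":0,"dy":0,"dz":0,"wx":0,"wy":0,"wz":0},
  {"grip":0,"dx":0,"dy":0,"dz":0,"wx":0,"wy":0,"wz":0},
  {"grip":0,"dx":0,"dy":0,"dz":0,"wx":0,"wy":0,"wz":0},
  {"grip":0,"dx":0,"dy":0,"dz":0,"wx":0,"wy":0,"wz":0},
  {"grip":0,"dx":0,"dy":0,"dz":0,"wx":0,"wy":0,"wz":0},
])

```text
time: 18.7
position: [542.5, 120.0, 108.4]
ee_rot: [-3.141, 0.0, 1.494]
contact_force: [0.1, 0.7, -0.5]
finger_gap: 42.6
grip_force: 0.0
```

>>> jog_arm([
  {"grip":0,"dx":0,"dy":0,"dz":-0.2,"wx":0,"wy":0,"wz":0},
  {"grip":0,"dx":0,"dy":0,"dz":-0.4,"wx":0,"wy":0,"wz":0},
  {"grip":0,"dx":0,"dy":0,"dz":-0.6,"wx":0,"wy":0,"wz":0},
  {"grip":0,"dx":0,"dy":0,"dz":-0.8,"wx":0,"wy":0,"wz":0},
  {"grip":0,"dx":0,"dy":0,"dz":-0.8,"wx":0,"wy":0,"wz":0},
  {"grip":0,"dx":0,"dy":0,"dz":-0.8,"wx":0,"wy":0,"wz":0},
  {"grip":0,"dx":0,"dy":0,"dz":-0.4,"wx":0,"wy":0,"wz":0},
  {"grip":0,"dx":0,"dy":0,"dz":0,"wx":0,"wy":0,"wz":0},
  {"grip":0,"dx":0,"dy":0,"dz":0,"wx":0,"wy":0,"wz":0},
])

```text
time: 19.45
position: [542.8, 120.1, 208.9]
ee_rot: [3.141, -0.0, 1.494]
contact_force: [-0.6, -0.0, 0.9]
finger_gap: 43.5
grip_force: 0.0
```

```bash
python3 - <<'E'
from h import *
f,P,T,F=cloud('wrist');cv2.imwrite('pics/w5.png',f['img'][:,:,::-1])
z=P[:,:,2];d=np.hypot(P[:,:,0]-543,P[:,:,1]-121)
m=(d<55)&(z>115)&(z<140);Q=P[m];print(len(Q),np.median(Q[:,2]),cv2.minAreaRect(Q[:,:2].astype(np.float32)))
E
```

```text
1889 127.81882419626427 ((543.0980834960938, 122.13856506347656), (88.89993286132812, 14.000066757202148), 86.55232238769531)
```

View pics/w5.png

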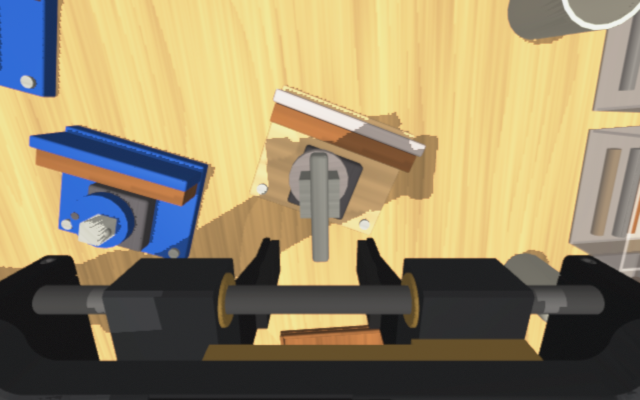

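The picture shows the key standing upright on the drive, with its bar at (319,205) and the gripper clear of it. The bar's top is at 127.8 mm against 128 when home, and it has turned about 67°. I'm handing it in.

```bash
python3 -c "
from station import r
print(r.close_job())"
```

```text
the job is handed in; nothing more can be done
None
```

The large key is fully home on the drive and the clamp is turned clockwise to its stop. The key is standing released, and I handed the job in at about 19.5 s; the hand-in returned no verdict.

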